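Hold the sprung dust-box cover at its index

TASK

A strip of plywood board has been left lying on the sprung cover of the grey dust box: take it off and stand it on one end on the bench, leaning back at a slant against the front of the plywood corner bracket, and let it go. Then lift the cover against its spring until it is in line with the steel index arm at the side of the box, and finish while still holding it steady there, because it snaps shut if let go. Do not turn the index arm, and leave the other things on the bench where they are.

Things in the scene. Friction and masses are not known exactly. Their poses are not given: they have to be found in the camera images.
- board_center (a point): centre of the loose plywood board, 180 x 60 x 12 mm (its own x along the 180 mm, y along the 60 mm, z through the 12 mm), about 0.11 kg. It starts flat on top of the closed cover (cover top 110 mm above the bench), its length roughly along the hinge, behind the handle.
- board: the same board; origin at the centre of its underside (as it lies at the start), 6 mm below its centre, same axes
- bracket: fixed plywood corner bracket. Origin on the bench at the middle of the foot of its flat upright front face; x points away from the robot into the bracket, y along the face, z up. The upright is 120 mm wide, 100 mm tall, 18 mm thick; a base and gusset lie behind it. The board leans on its front upper edge.
- dust_box: fixed grey open box 240 (x) x 240 (y) x 100 mm (z). Origin at the centre of its underside, x away from the robot towards the hinge. On its +y side a bent steel wire arc (radius 245 mm about the hinge, 146 mm from the middle, up to 308 mm above the bench) carries the index arm.
- cover_handle (a point): middle of the round steel bar handle (bar 12 mm thick, 90 mm long along the box's y, on two posts at its ends); moves and turns with the cover. With the cover shut it lies 220 mm in front of the hinge axis and 142 mm above the bench, 32 mm above the cover's top face. Axes as the box's when shut.
- cover_hinge (a point): fixed point in the middle of the cover's hinge axis at the far upper rim of the box, 105 mm above the bench; axes as the box's (hinge axis along y)
- cover (a joint): angle of the sprung cover (flat grey plate 246 x 240 x 10 mm, 0.35 kg, reaching 244 mm from the hinge towards the robot when shut), rad: 0 shut, grows as the front edge rises, stop at 1.2. A spring closes it: about 0.48 Nm when shut rising by 0.8 Nm per rad, plus its weight (about 4 to 6.5 N of lift at the handle). Falls shut if let go.
- index (a joint): angle of the index arm, rad, on the same hinge line and scale as the cover: the cover is at the mark when both angles are equal. Stiff; must not be turned.
- index_tip (a point): dark round end button of the steel index arm (arm 14 mm high, 6 mm thick, about 132 mm from the middle of the box on its +y side), 245 mm from the hinge line; turns with the arm, so its axes match those of the handle when the cover is in line
- tape: bystander, leave alone: red tape measure 68x36x58 mm standing on the bench beside the bracket, about 115 mm from its middle on its -y side
- square: bystander, leave alone: flat blue triangular carpenter's square about 160 mm, up to 18 mm thick, left side of the bench
- glue: bystander, leave alone: white glue bottle 60 mm across, 170 mm tall, near the robot on its right
- jar: bystander, leave alone: glass screw jar 60 mm across, 80 mm tall, straight ahead, near the robot
- offcut: bystander, leave alone: pale rectangular offcut 45x100x22 mm lying flat on the bench its middle 185-210 mm in front of the bracket's face; not the board
- muffs: bystander, leave alone: blue ear defenders, 75 mm high, right side of the bench
Not all that is in view belongs to the job. There is more than one size of the board; the job needs the smaller. Leave any red look-alike of the bracket alone.

How it is judged (in metres and radians):
On the way, in this order (a step that is already met when the one before it is completed fails the run):
1. the board leans on one end against the front of the bracket, let go ((angle between board_center's own x axis and vertical between 0.12 and 1.15 rad or angle between board_center's own x axis and vertical between 1.99 and 3.02 rad) and contact force between board and bracket above 0.05 N and contact force between board and the fingers below 0.02 N and contact force between board and the arm below 0.02 N and contact force between board and dust_box below 0.02 N and x of board_center in the frame of bracket between -0.15 and -0.005 m and y of board_center in the frame of bracket between -0.06 and 0.06 m and height (world z) of board_center below 0.105 m and linear speed of board below 0.03 m/s), for 0.3 s.
2. the fingers hold the cover in line with the index arm (angle between the x axis of cover_handle and the x axis of index_tip, either way round below 0.07 rad and contact force between cover and the fingers above 1 N and value of joint cover above 0.25 rad and velocity of joint cover between -0.1 and 0.1 rad/s and contact force between cover and board below 0.02 N), for 0.5 s.
At the end, for the whole second after the job is handed in: Fingers hold the cover (over 1 N, under 0.1 rad/s) within 0.07 rad of the index arm. The board stands free and still on end against the bracket front, 7 to 66 degrees from vertical, within 60 mm of its middle. Index arm moved under 15 mm, bystanders under 40 mm (all of step 1 and all of step 2 and distance of index_tip from where it was at the start of the episode below 0.015 m and distance of each of tape, square, glue, jar, offcut, muffs from where it was at the start of the episode below 0.04 m); the arm keeps its last pose, push and grip.
It fails at once if the index arm is turned (distance of index_tip from where it was at the start of the episode above 0.015 m).
It fails at once if a bystander is pushed over 40 mm away (distance of any of tape, square, glue, jar, offcut, muffs from where it was at the start of the episode above 0.04 m).
It also fails if it takes over 67 s, if anything falls off the work surface, if the arm or the gripper's body presses on something with over 40 N, if the wrist force passes 120 N, or if a joint passes its speed limit or range.

ROBOT

A 6-joint arm with a two-finger parallel gripper is mounted at the origin on the work surface. World frame = base frame: x ahead of the robot, y to its left, z up, the work surface at z = 0. Lengths are in m, angles in degrees, forces in N, time in s.
With the tool pointing down it reaches from about 0.35 to 0.875 m from the base axis. Payload 4.2 kg.
Tool frame: the origin (TCP) lies where the fingers leave the gripper's body, on its centre line; the fingertips stand 70 mm ahead of it and the grasp point (between the pads) lies 51 mm ahead of it; z points along the fingers, y is the direction in which the jaws open and shut (so a half turn about z gives the same grasp; the last joint's range is limited). The gripper opens to 87 mm and grips with 3 to 60 N. Pads are 19 mm wide; open, the fingers measure 117 mm over their backs; the gripper's body (75 mm by 190 mm) begins 51 mm behind the grasp point.
Start: joints at [92.109, 22.042, 0.453, 0, -68.411, -14.817], TCP at [0.137, 0.61, 0.292] pointing down, gripper open.
Joint ranges: [-179.83, 179.83], [-69.29, 118.12], [-61.27, 80.66], [-181.25, 117.63], [-171.15, -9.14], [-177.46, 177.46]. Speed limits (degrees/s): [159.86, 159.86, 180, 180, 180, 180].

INTERFACE

Orientations are given as a 3x3 rotation matrix whose columns are the frame's x, y, z axes.
In Python, from station import sense, capture, camera_model, finish_job gives the robot as it stands.
- The arm moves only by the shell command python3 -m inch 'ROWS'. ROWS is JSON, a list of rows, each an object with "hand": the closure, from 0 (fully open) to 1 (shut); "slide": the shift along the world's x, y, z in cm, a list of three; "yaw": the turn about the world's z in rad. A call has 1 to 10 rows; each row is the pose to reach, as a shift and turn from the pose commanded when the call began; what a row does not reach only later rows make up. A row lasts 1/8 s, in which the tool goes at most 62.5 mm and 10.7 degrees, less where a joint would pass 70% of its speed; a pose out of reach is approached as far as the arm can. A call with a gripper value outside its range is refused whole. The fingers move at their own pace and stop on an object; the grip force is fixed at half the most. Time passes only in rows, so rows that repeat a pose let the fingers close. It gives the time, the measured TCP pose, the force and the opening at its end, in the units of the state.
- sense(): the state, without advancing time (a new reading comes with each control period).
- capture(name): name is "side" or "top"; returns the picture (480x640x3 uint8, blue, green, red); there is no depth.
- camera_model(name): a dict with "mtx" (3x3 intrinsics, pixels), "k1" (the pictures are not rectified: a ray, as slopes to the right and down, at radius r is drawn at 1 + k1 r^2 times it, then the intrinsics apply), "xyz" and "orientation" of the camera in the world. Camera axes: x right, y up, looking along -z (the intrinsics and any distortion apply to the point x, -y, -z); pixel columns grow to the right and rows downward; lengths in m; the calibration is good to about 2 mm. A picture is of the moment at which its call begins. camera_model takes no time and is no camera call.
- finish_job(): hands the job in, once; it reports no verdict.
The state is a dict: "time_s": time; "joints": joint angles; "joint_velocities": joint speeds; "effort": joint torques, N m; "tcp_pos": TCP position; "ee_rot": TCP orientation; "wrist_force": force on the tool from outside, world axes, zero at the start; "moment": the same for the moment, N m; "gripper_width": opening from 0.0 (shut) to 1.0 (fully open).
Only numpy, scipy, OpenCV 4.12 (cv2) and the standard library are available. Lean on these libraries where they do the work, as an engineer would, in place of code of your own. Each camera call takes 0.05 s, during which the arm holds its last target. There are 200 camera calls.

## Working session

There is one attempt and no reset: what is moved stays moved. The work goes in short steps, Python scripts to look and compute and a shell command to move; the robot and the scene stay as the last step left them, time stands still between calls to the robot, and variables do not carry over. Pictures are saved under pics/ and viewed, about 8 in all and at most 12, crops included, and the job is handed in when it is done.

```bash
mkdir -p pics; ls
python3 - <<'E'
from station import *
import cv2
for n in("top","side"):
    cv2.imwrite(f"pics/{n}0.png",capture(n)); print(n,camera_model(n))
print(sense())
E
```

```text
pics
top {'mtx': array([[568.37730546,   0.        , 318.3579528 ],
       [  0.        , 568.37730546, 233.01169665],
       [  0.        ,   0.        ,   1.        ]]), 'k1': -0.1538532052352611, 'xyz': array([ 0.41670581, -0.03389492,  1.81021141]), 'orientation': array([[ 0.01243375,  0.99836859, -0.05572759],
       [-0.99988371,  0.01192179, -0.0095099 ],
       [-0.00883002,  0.05583935,  0.99840072]])}
side {'mtx': array([[458.31587267,   0.        , 320.45856141],
       [  0.        , 458.31587267, 236.37125992],
       [  0.        ,   0.        ,   1.        ]]), 'k1': -0.09321300761864171, 'xyz': array([ 0.081795  , -0.79098519,  0.80662823]), 'orientation': array([[ 0.84850131,  0.3449179 , -0.40134421],
       [-0.52871329,  0.52024053, -0.67068029],
       [-0.02253411,  0.78126912,  0.62378745]])}
{'time_s': 0.1, 'joints': array([ 9.21104655e+01,  2.20851187e+01,  3.89321812e-01, -2.58780588e-02,
       -6.84125031e+01, -1.48167425e+01]), 'joint_velocities': array([-0.05449281, -0.02366854,  0.09493223,  0.08427845, -0.11403933,
        0.00279633]), 'effort': array([-2.37143195e-04, -3.91685951e+01,  1.87936717e+01,  4.23181817e+00,
        1.35178462e-02, -7.84363874e-05]), 'tcp_pos': array([0.13735512, 0.60931008, 0.29129215]), 'ee_rot': array([[ 9.75473815e-01, -2.20115228e-01, -3.50084429e-04],
       [-2.20115493e-01, -9.75471959e-01, -1.90433935e-03],
       [ 7.76765480e-05,  1.93469218e-03, -9.99998125e-01]]), 'wrist_force': array([-0.00806559, -0.50030442,  0.00186599]), 'moment': array([-0.01147209, -0.02247764,  0.03118128]), 'gripper_width': 1.0035793582873742}
```

View pics/top0.png

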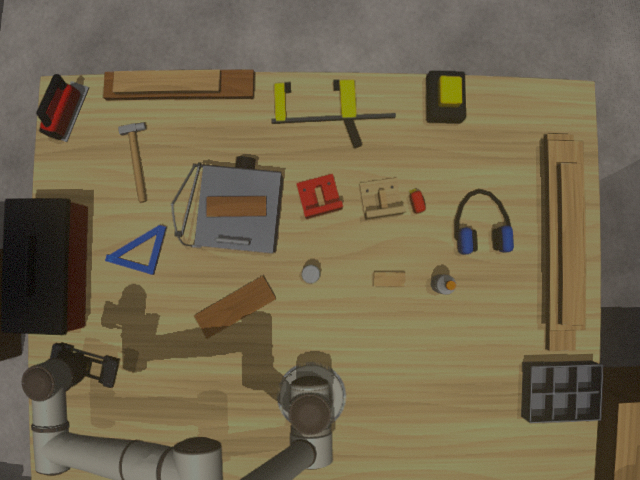

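View pics/side0.png

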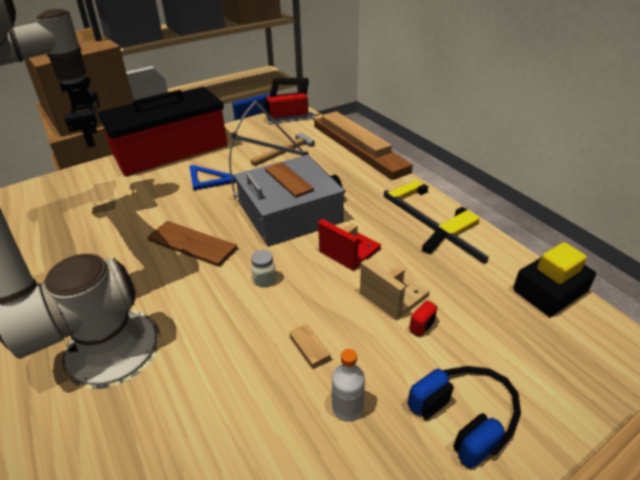

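Top view: box about (235,207), board on cover (207–267,206), handle (234,240), bracket (383,200), red look-alike (320,196), tape (417,202). The larger board on the bench at (235,305) is the decoy. Next I'll zoom in and measure.

```bash
cat > h.py <<'E'
import numpy as np, cv2
from station import *
def ray(n,uv):
    m=camera_model(n);K=m['mtx'];p=np.array([(uv[0]-K[0,2])/K[0,0],(uv[1]-K[1,2])/K[1,1]])
    q=cv2.undistortPoints(np.array([[uv]],float),K,np.array([m['k1'],0,0,0.]))[0,0]
    d=m['orientation']@np.array([q[0],-q[1],-1]);return m['xyz'],d/np.linalg.norm(d)
def onz(n,uv,z):
    o,d=ray(n,uv);return o+d*(z-o[2])/d[2]
def tri(a,b):
    o1,d1=ray("top",a);o2,d2=ray("side",b)
    s=np.linalg.lstsq(np.c_[d1,-d2],o2-o1,rcond=None)[0]
    p,q=o1+s[0]*d1,o2+s[1]*d2;return (p+q)/2,np.linalg.norm(p-q)
def proj(n,P):
    m=camera_model(n);R=m['orientation'];c=(np.array(P,float)-m['xyz'])@R;p=c[:2]/-c[2]*[1,-1]
    p=p*(1+m['k1']*(p@p));K=m['mtx'];return p*K[0,0]+K[:2,2]
E
python3 - <<'E'
from h import *
t=cv2.imread("pics/top0.png");s=cv2.imread("pics/side0.png")
cr=lambda im,x,y,w,h,k:cv2.resize(im[y:y+h,x:x+w],(w*k,h*k),interpolation=cv2.INTER_CUBIC)
a=np.vstack([cr(t,165,150,130,110,3),cr(t,290,165,130,90,3)]);b=np.vstack([cr(s,220,95,130,110,3),cr(s,310,215,130,90,3)])
cv2.imwrite("pics/z1.png",np.hstack([a,b]))
hsv=cv2.cvtColor(t,cv2.COLOR_BGR2HSV)
print("board px",hsv[206,236],"brk",hsv[214,385],hsv[200,370])
r=np.zeros(t.shape[:2],np.uint8);r[190:224,198:276]=255
m=cv2.inRange(hsv,(0,70,0),(25,255,255))&r
c=max(cv2.findContours(m,0,2)[0],key=cv2.contourArea);bx=cv2.boxPoints(cv2.minAreaRect(c));P=np.array([onz("top",p,.122) for p in bx])
print("board",bx.round(1).tolist(),P.round(3).tolist(),P.mean(0),np.linalg.norm(np.diff(P,axis=0),axis=1))
E
```

```text
board px [ 15 155 112] brk [ 20 104 125] [ 20 107 141]
board [[206.0, 196.0], [265.0, 196.0], [265.0, 216.0], [206.0, 216.0]] [[0.619, 0.322, 0.122], [0.62, 0.143, 0.122], [0.56, 0.142, 0.122], [0.558, 0.32, 0.122]] [0.58913825 0.2319487  0.122     ] [0.17860586 0.06011083 0.17815072]
```

View pics/z1.png

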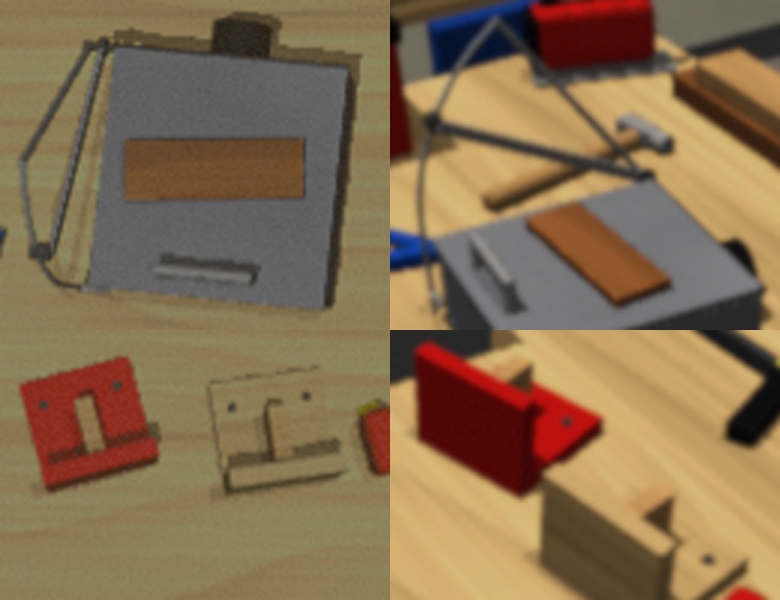

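Run:
```python
from h import *
tip,e=tri((178.3,233.3),(234,135));print("tip",tip,e)
hg,e=tri((198.3,165),(305,154.3));print("hingeend",hg,e)
ha,hb=[onz("top",p,.148) for p in((216.7,240.3),(249.3,243))];print("handle",ha,hb,(ha+hb)/2,np.linalg.norm(ha-hb))
# box cover corners z=.11
for p in((202,165.3),(281,172.7),(274.5,252),(194,245.5)):print("cover",onz("top",p,.11).round(3))
L,R=[onz("side",p,.1) for p in((361,263.3),(403.3,290))]
print("bracket top edge",L,R,np.linalg.norm(L-R),"top px",proj("top",L),proj("top",R))
for p in((366.3,325/3*1+220-0),):pass
for p in((366,318/1-100+0),):pass
# top-view front lower edge (foot) guess on bench and top edge
for p in((366,218.5),(404,212.5)):print("brk top-view z0/z.1",onz("top",p,0).round(3),onz("top",p,.1).round(3))
for p in((305,217.5),(342.5,206)):print("red z0/z.1",onz("top",p,0).round(3),onz("top",p,.1).round(3))
print("offcut",onz("top",(389,279),.022),"glue",onz("top",(447,285),.15))
print("jar",onz("top",(311,271),.08))
```

```text
tip [0.4997353  0.37852964 0.21959091] 0.0004119897430652367
hingeend [0.71705005 0.35302466 0.10061675] 0.0008889552024000787
handle [0.48440212 0.28118995 0.148     ] [0.4776919  0.18433958 0.148     ] [0.48104701 0.23276476 0.148     ] 0.09708254069566806
cover [0.714 0.34  0.11 ]
cover [0.693 0.098 0.11 ]
cover [0.453 0.113 0.11 ]
cover [0.469 0.358 0.11 ]
bracket top edge [ 0.56168387 -0.1669056   0.1       ] [ 0.5872935 -0.286756   0.1      ] 0.12255599206727831 top px [367.99297126 217.23079473] [407.51415151 209.30822894]
brk top-view z0/z.1 [ 0.566 -0.168  0.   ] [ 0.558 -0.161  0.1  ]
brk top-view z0/z.1 [ 0.587 -0.29   0.   ] [ 0.577 -0.276  0.1  ]
red z0/z.1 [0.567 0.027 0.   ] [0.559 0.023 0.1  ]
red z0/z.1 [ 0.605 -0.093  0.   ] [ 0.595 -0.09   0.1  ]
offcut [ 0.37435749 -0.24077093  0.022     ] glue [ 0.36121274 -0.39716777  0.15      ]
jar [0.39735176 0.0035159  0.08      ]
```

```bash
python3 -m inch '[{"hand":0,"slide":[0,0,6],"yaw":0},{"hand":0,"slide":[0,0,12],"yaw":-0.15},{"hand":0,"slide":[4,-4,13],"yaw":-0.3},{"hand":0,"slide":[8,-8,13],"yaw":-0.45},{"hand":0,"slide":[12,-12,13],"yaw":-0.6},{"hand":0,"slide":[16,-16,13],"yaw":-0.75},{"hand":0,"slide":[20,-20,13],"yaw":-0.9},{"hand":0,"slide":[24,-24,13],"yaw":-1.05},{"hand":0,"slide":[28,-28,13],"yaw":-1.2},{"hand":0,"slide":[32,-32,13],"yaw":-1.349}]'
```

```text
time_s: 1.35
tcp_pos: [0.4583, 0.2881, 0.4219]
ee_rot: [[-0.005, -1.0, -0.001], [-1.0, 0.005, -0.0], [0.0, 0.001, -1.0]]
wrist_force: [1.0, 0.8, 0.0]
gripper_width: 0.999
```

```bash
python3 -m inch '[{"hand":0,"slide":[4.4,-3.9,0],"yaw":0},{"hand":0,"slide":[8.8,-7.8,0],"yaw":0},{"hand":0,"slide":[13.1,-11.6,0],"yaw":0},{"hand":0,"slide":[13.1,-11.6,-6],"yaw":0},{"hand":0,"slide":[13.1,-11.6,-12],"yaw":0},{"hand":0,"slide":[13.1,-11.6,-17],"yaw":0},{"hand":0,"slide":[13.1,-11.6,-20],"yaw":0},{"hand":0,"slide":[13.1,-11.6,-20],"yaw":0}]'
python3 - <<'E'
from h import *
t=capture("top");s=capture("side");print(sense()['tcp_pos'])
cr=lambda im,x,y,w,h,k:cv2.resize(im[y:y+h,x:x+w],(w*k,h*k),interpolation=cv2.INTER_CUBIC)
cv2.imwrite("pics/z2.png",np.hstack([cr(t,165,130,130,130,3),cr(s,220,95,130,130,3)]))
E
```

```text
time_s: 2.35
tcp_pos: [0.5871, 0.1729, 0.2191]
ee_rot: [[-0.0, -1.0, -0.006], [-1.0, 0.0, -0.003], [0.003, 0.006, -1.0]]
wrist_force: [0.1, 0.1, -0.1]
gripper_width: 1.004
[0.58907688 0.17388672 0.22318296]
```

View pics/z2.png

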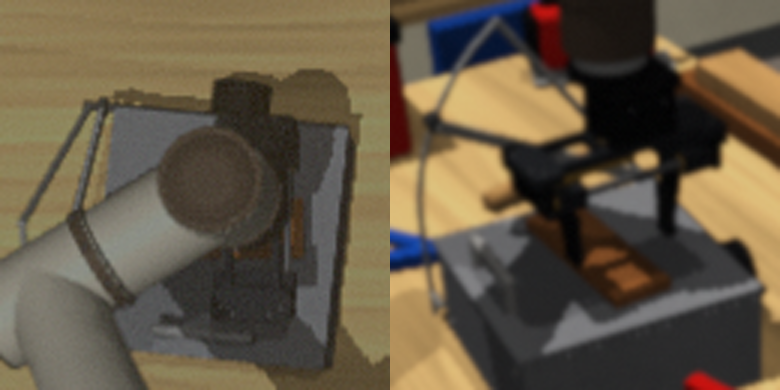

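The side view shows the fingers straddling the board's near end, one in front and one behind it. I'll lower and grip.

```bash
python3 -m inch '[{"hand":0,"slide":[0,0,-2],"yaw":0},{"hand":0,"slide":[0,0,-3.8],"yaw":0},{"hand":0,"slide":[0,0,-3.8],"yaw":0},{"hand":1,"slide":[0,0,-3.8],"yaw":0},{"hand":1,"slide":[0,0,-3.8],"yaw":0},{"hand":1,"slide":[0,0,-3.8],"yaw":0},{"hand":1,"slide":[0,0,-3.8],"yaw":0},{"hand":1,"slide":[0,0,-3.8],"yaw":0}]'
```

```text
time_s: 3.45
tcp_pos: [0.5888, 0.1738, 0.1848]
ee_rot: [[0.0, -1.0, 0.001], [-1.0, -0.0, 0.0], [-0.0, -0.001, -1.0]]
wrist_force: [-0.0, -0.0, 2.0]
gripper_width: 0.684
```

```bash
python3 -m inch '[{"hand":1,"slide":[0,0,2],"yaw":0},{"hand":1,"slide":[0,0,5],"yaw":0},{"hand":1,"slide":[0,0,8],"yaw":0},{"hand":1,"slide":[0,0,11],"yaw":0},{"hand":1,"slide":[0,0,14],"yaw":0},{"hand":1,"slide":[0,0,15],"yaw":0},{"hand":1,"slide":[0,0,15],"yaw":0},{"hand":1,"slide":[0,0,15],"yaw":0}]'
python3 - <<'E'
from h import *
s=capture("side");print(sense()['wrist_force'],sense()['gripper_width'])
cv2.imwrite("pics/z3.png",cv2.resize(s[40:240,180:400],None,fx=2.5,fy=2.5))
E
```

```text
time_s: 4.45
tcp_pos: [0.5879, 0.1735, 0.3323]
ee_rot: [[-0.0, -1.0, -0.003], [-1.0, 0.0, -0.001], [0.001, 0.003, -1.0]]
wrist_force: [-0.2, -0.0, -0.4]
gripper_width: 0.684
[-0.87484233 -0.18638163 -0.86630872] 0.6808316051263695
```

View pics/z3.png

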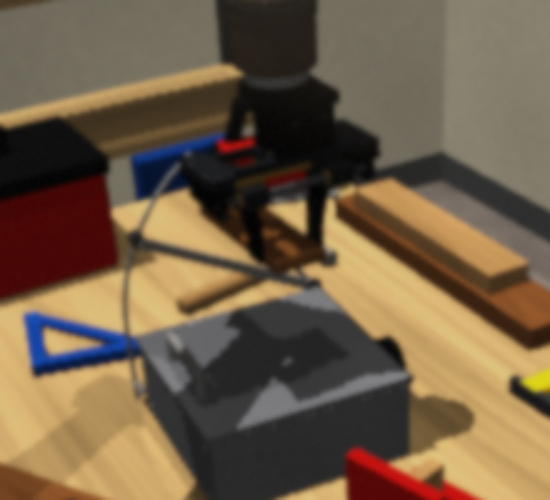

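Board is held level, clear of the cover. I'll carry it to the bracket, turning so the free end points into the bracket.

```bash
python3 -m inch '[{"hand":1,"slide":[0,-2,1],"yaw":-0.08},{"hand":1,"slide":[-0.9,-6,1],"yaw":-0.22},{"hand":1,"slide":[-1.9,-11,1],"yaw":-0.37},{"hand":1,"slide":[-2.9,-16,1],"yaw":-0.52},{"hand":1,"slide":[-3.9,-21,1],"yaw":-0.68},{"hand":1,"slide":[-4.9,-26,0],"yaw":-0.84},{"hand":1,"slide":[-5.9,-31,0],"yaw":-1.0},{"hand":1,"slide":[-7,-36,0],"yaw":-1.16},{"hand":1,"slide":[-8,-40,0],"yaw":-1.3},{"hand":1,"slide":[-8.7,-41.6,0],"yaw":-1.385}]'
python3 -m inch '[{"hand":1,"slide":[0,0,-3],"yaw":0},{"hand":1,"slide":[0,0,-6],"yaw":0},{"hand":1,"slide":[0,0,-9],"yaw":0},{"hand":1,"slide":[0,0,-11],"yaw":0},{"hand":1,"slide":[0,0,-12],"yaw":0},{"hand":1,"slide":[0,0,-12],"yaw":0}]'
python3 - <<'E'
from h import *
s=capture("side");t=capture("top");print(sense()['wrist_force'],sense()['tcp_pos'])
cr=lambda im,x,y,w,h,k:cv2.resize(im[y:y+h,x:x+w],(w*k,h*k),interpolation=cv2.INTER_CUBIC)
cv2.imwrite("pics/z4.png",np.hstack([cr(t,310,130,130,150,3),cr(s,290,170,130,150,3)]))
E
```

```text
time_s: 5.75
tcp_pos: [0.5004, -0.2442, 0.3328]
ee_rot: [[-0.984, -0.179, -0.003], [-0.179, 0.984, 0.001], [0.002, 0.001, -1.0]]
wrist_force: [0.9, -0.0, -0.4]
gripper_width: 0.688
time_s: 6.5
tcp_pos: [0.5011, -0.2423, 0.2134]
ee_rot: [[-0.983, -0.185, -0.002], [-0.185, 0.983, 0.0], [0.002, 0.001, -1.0]]
wrist_force: [-0.1, 1.0, -0.5]
gripper_width: 0.683
[ 0.63591659 -0.39905513 -0.07349079] [ 0.50194252 -0.2424584   0.21491042]
```

View pics/z4.png

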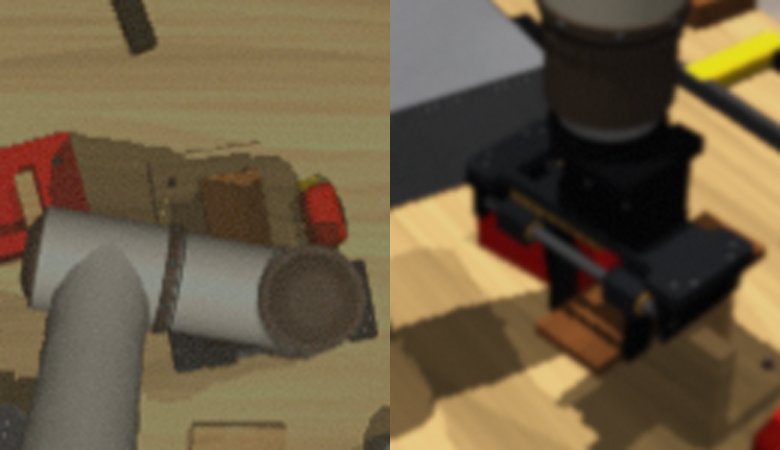

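```bash
python3 -m inch '[{"hand":1,"slide":[0,0,-2],"yaw":0},{"hand":1,"slide":[0,0,-3.5],"yaw":0},{"hand":1,"slide":[0,0,-4.5],"yaw":0},{"hand":1,"slide":[0,0,-5],"yaw":0},{"hand":1,"slide":[0,0,-5.5],"yaw":0},{"hand":1,"slide":[0,0,-6],"yaw":0},{"hand":1,"slide":[0,0,-6.5],"yaw":0},{"hand":1,"slide":[0,0,-7],"yaw":0},{"hand":1,"slide":[0,0,-7],"yaw":0}]'
python3 - <<'E'
from h import *
s=capture("side");t=capture("top");print(sense()['wrist_force'],sense()['tcp_pos'])
cr=lambda im,x,y,w,h,k:cv2.resize(im[y:y+h,x:x+w],(w*k,h*k),interpolation=cv2.INTER_CUBIC)
cv2.imwrite("pics/z5.png",np.hstack([cr(t,310,130,130,150,3),cr(s,290,170,130,150,3)]))
E
```

```text
time_s: 7.72
tcp_pos: [0.5016, -0.2424, 0.144]
ee_rot: [[-0.983, -0.185, -0.0], [-0.185, 0.983, -0.0], [0.0, -0.0, -1.0]]
wrist_force: [-1.0, 0.9, 1.4]
gripper_width: 0.687
[-0.03819031 -0.39561429  2.6190452 ] [ 0.50148852 -0.2423716   0.14418471]
```

View pics/z5.png

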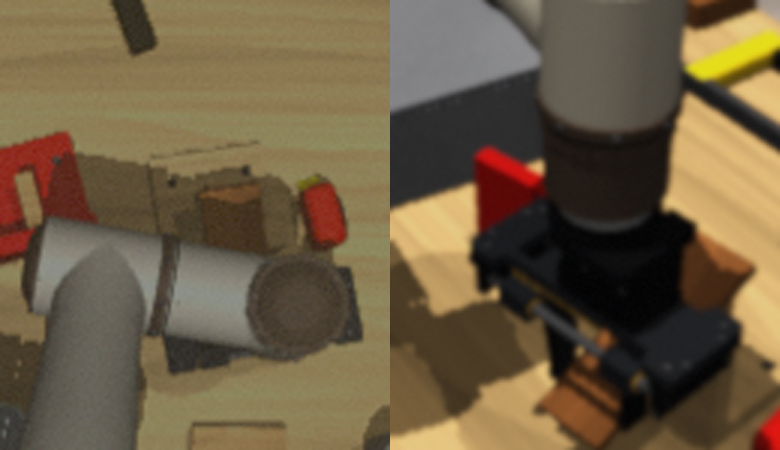

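The board is pivoting in the grip as planned (free end rising behind the gripper, about 2.6 N). I'll keep lowering.

```bash
python3 -m inch '[{"hand":1,"slide":[0,0,-1],"yaw":0},{"hand":1,"slide":[0,0,-2],"yaw":0},{"hand":1,"slide":[0,0,-2.7],"yaw":0},{"hand":1,"slide":[0,0,-3.3],"yaw":0},{"hand":1,"slide":[0,0,-3.8],"yaw":0},{"hand":1,"slide":[0,0,-4.1],"yaw":0},{"hand":1,"slide":[0,0,-4.1],"yaw":0}]'
python3 -m inch '[{"hand":1,"slide":[0,0,-0.3],"yaw":0},{"hand":1,"slide":[0,0,-0.3],"yaw":0}]'
python3 -m inch '[{"hand":1,"slide":[0,0,-0.2],"yaw":0},{"hand":1,"slide":[0,0,-0.2],"yaw":0}]'
```

```text
time_s: 8.7
tcp_pos: [0.5009, -0.2423, 0.1028]
ee_rot: [[-0.983, -0.184, -0.001], [-0.184, 0.983, 0.0], [0.001, 0.001, -1.0]]
wrist_force: [-0.6, -0.5, 0.4]
gripper_width: 0.685
time_s: 8.95
tcp_pos: [0.5014, -0.2423, 0.1002]
ee_rot: [[-0.983, -0.185, -0.0], [-0.185, 0.983, 0.0], [0.0, 0.0, -1.0]]
wrist_force: [-1.1, -0.7, 0.6]
gripper_width: 0.686
time_s: 9.2
tcp_pos: [0.5015, -0.2423, 0.0982]
ee_rot: [[-0.983, -0.185, -0.0], [-0.185, 0.983, 0.0], [0.0, 0.0, -1.0]]
wrist_force: [-1.0, -0.3, 1.8]
gripper_width: 0.685
```

```bash
python3 -m inch '[{"hand":1,"slide":[0,0,-0.2],"yaw":0},{"hand":1,"slide":[0,0,-0.2],"yaw":0}]'
python3 -m inch '[{"hand":1,"slide":[0,0,-0.2],"yaw":0},{"hand":1,"slide":[0,0,-0.2],"yaw":0}]'
python3 - <<'E'
from h import *
s=capture("side")
cv2.imwrite("pics/z6.png",cv2.resize(s[190:310,320:450],None,fx=4,fy=4,interpolation=cv2.INTER_CUBIC))
E
```

```text
time_s: 9.45
tcp_pos: [0.5016, -0.2424, 0.0969]
ee_rot: [[-0.983, -0.185, 0.0], [-0.185, 0.983, -0.0], [-0.0, -0.0, -1.0]]
wrist_force: [-2.7, -0.1, 5.6]
gripper_width: 0.683
time_s: 9.7
tcp_pos: [0.5016, -0.2424, 0.0966]
ee_rot: [[-0.983, -0.186, 0.0], [-0.186, 0.983, -0.001], [-0.0, -0.001, -1.0]]
wrist_force: [-5.4, 1.8, 15.8]
gripper_width: 0.683
```

View pics/z6.png

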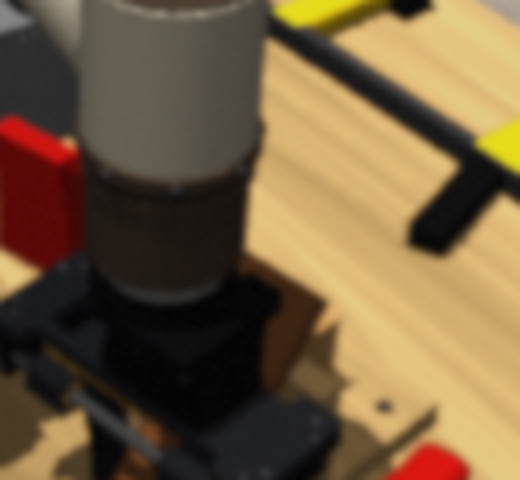

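Bench contact came at TCP z = 0.097, as predicted, with the board up behind the gripper on the bracket. I'll ease off, open and withdraw.

```bash
python3 -m inch '[{"hand":1,"slide":[0,0,0.3],"yaw":0},{"hand":0.5,"slide":[0,0,0.3],"yaw":0},{"hand":0,"slide":[0,0,0.3],"yaw":0},{"hand":0,"slide":[0,0,0.3],"yaw":0},{"hand":0,"slide":[0,0,0.3],"yaw":0},{"hand":0,"slide":[0,0,0.3],"yaw":0}]'
python3 -m inch '[{"hand":0,"slide":[-1,0,1],"yaw":0},{"hand":0,"slide":[-2,0,3],"yaw":0},{"hand":0,"slide":[-3,0,6],"yaw":0},{"hand":0,"slide":[-4,0,10],"yaw":0},{"hand":0,"slide":[-4,0,15],"yaw":0},{"hand":0,"slide":[-4,0,20],"yaw":0},{"hand":0,"slide":[-4,4,24],"yaw":0},{"hand":0,"slide":[-4,8,26],"yaw":0},{"hand":0,"slide":[-4,13,26],"yaw":0},{"hand":0,"slide":[-4,18,26],"yaw":0}]'
python3 - <<'E'
from h import *
s=capture("side");t=capture("top")
cr=lambda im,x,y,w,h,k:cv2.resize(im[y:y+h,x:x+w],(w*k,h*k),interpolation=cv2.INTER_CUBIC)
cv2.imwrite("pics/z7.png",np.hstack([cr(t,310,160,130,150,3),cr(s,320,210,130,150,3)]))
E
```

```text
time_s: 10.5
tcp_pos: [0.5015, -0.2423, 0.0971]
ee_rot: [[-0.983, -0.185, -0.0], [-0.185, 0.983, 0.0], [0.0, 0.0, -1.0]]
wrist_force: [-0.1, -0.8, -0.2]
gripper_width: 0.98
time_s: 11.75
tcp_pos: [0.4603, -0.0612, 0.3582]
ee_rot: [[-0.983, -0.184, 0.002], [-0.184, 0.983, 0.001], [-0.002, 0.0, -1.0]]
wrist_force: [0.8, 0.8, 0.4]
gripper_width: 0.999
```

View pics/z7.png

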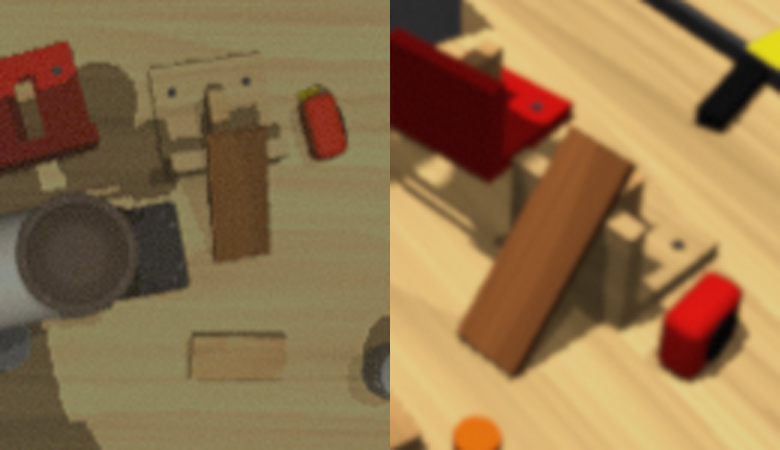

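Board leans on the bracket's top edge, free of the gripper, foot near top-view pixel (391,246), with tape and offcut undisturbed. On to the handle.

```bash
python3 - <<'E'
from h import *
o=np.array([.575,-.228]);x=np.array([.982,.19]);y=np.array([-.19,.982])
for p,z in(((390,224),.072),((390.7,246),.0),((389.3,203),.14)):
    q=onz("top",p,z)[:2]-o;print(q@x,q@y)
E
python3 -m inch '[{"hand":0,"slide":[0.2,3,0],"yaw":0.15},{"hand":0,"slide":[0.5,7,0],"yaw":0.3},{"hand":0,"slide":[0.8,11,0],"yaw":0.45},{"hand":0,"slide":[1.1,15,0],"yaw":0.6},{"hand":0,"slide":[1.4,19,0],"yaw":0.75},{"hand":0,"slide":[1.7,23,0],"yaw":0.9},{"hand":0,"slide":[2.0,27,-2],"yaw":1.05},{"hand":0,"slide":[2.1,29.4,-5],"yaw":1.2},{"hand":0,"slide":[2.1,29.4,-9],"yaw":1.318},{"hand":0,"slide":[2.1,29.4,-12],"yaw":1.318}]'
python3 - <<'E'
from h import *
s=capture("side");t=capture("top");print(sense()['tcp_pos'])
cr=lambda im,x,y,w,h,k:cv2.resize(im[y:y+h,x:x+w],(w*k,h*k),interpolation=cv2.INTER_CUBIC)
cv2.imwrite("pics/z8.png",np.hstack([cr(t,165,150,130,130,3),cr(s,210,95,130,130,3)]))
E
```

```text
-0.03207898918363193 -0.0028928235911616657
-0.09806612570866562 -0.0013733138107491704
0.026098388947138347 -0.003683989328128716
time_s: 13.1
tcp_pos: [0.4818, 0.2308, 0.2359]
ee_rot: [[-0.066, -0.998, -0.001], [-0.998, 0.066, -0.001], [0.001, 0.001, -1.0]]
wrist_force: [0.1, -0.2, 0.1]
gripper_width: 1.002
[0.4807285  0.22969095 0.23414531]
```

View pics/z8.png

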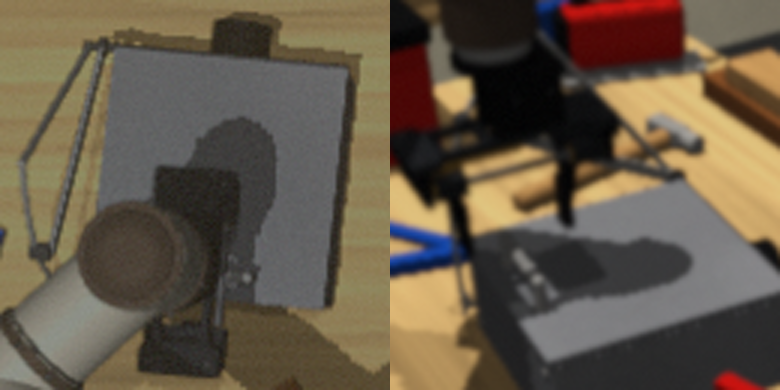

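The fingers are either side of the handle, one ahead and one behind, and clear of the wire arc. I'll lower and grip.

```bash
python3 -m inch '[{"hand":0,"slide":[0,0.3,-2],"yaw":0},{"hand":0,"slide":[0,0.3,-3.8],"yaw":0},{"hand":0,"slide":[0,0.3,-3.8],"yaw":0},{"hand":1,"slide":[0,0.3,-3.8],"yaw":0},{"hand":1,"slide":[0,0.3,-3.8],"yaw":0},{"hand":1,"slide":[0,0.3,-3.8],"yaw":0},{"hand":1,"slide":[0,0.3,-3.8],"yaw":0},{"hand":1,"slide":[0,0.3,-3.8],"yaw":0},{"hand":1,"slide":[0,0.3,-3.8],"yaw":0},{"hand":1,"slide":[0,0.3,-3.8],"yaw":0}]'
```

```text
time_s: 14.45
tcp_pos: [0.4824, 0.2347, 0.1992]
ee_rot: [[-0.067, -0.998, -0.0], [-0.998, 0.067, -0.0], [0.0, 0.0, -1.0]]
wrist_force: [1.2, -0.1, -0.4]
gripper_width: 0.288
```

```bash
python3 -m inch '[{"hand":1,"slide":[0,0,0],"yaw":0},{"hand":1,"slide":[0,0,0],"yaw":0},{"hand":1,"slide":[0,0,0],"yaw":0},{"hand":1,"slide":[0,0,0],"yaw":0}]'
```

```text
time_s: 14.95
tcp_pos: [0.4843, 0.2346, 0.1995]
ee_rot: [[-0.067, -0.998, 0.004], [-0.998, 0.067, 0.001], [-0.001, -0.004, -1.0]]
wrist_force: [7.5, -3.6, -2.9]
gripper_width: 0.125
```

```bash
python3 -m inch '[{"hand":1,"slide":[0.3,0,0.5],"yaw":0},{"hand":1,"slide":[0.4,0,1.1],"yaw":0},{"hand":1,"slide":[0.7,0,2.2],"yaw":0},{"hand":1,"slide":[1.0,-0.05,3.25],"yaw":0},{"hand":1,"slide":[1.35,-0.1,4.3],"yaw":0},{"hand":1,"slide":[1.8,-0.1,5.3],"yaw":0},{"hand":1,"slide":[2.25,-0.15,6.3],"yaw":0},{"hand":1,"slide":[2.75,-0.2,7.3],"yaw":0},{"hand":1,"slide":[3.3,-0.2,8.2],"yaw":0},{"hand":1,"slide":[3.3,-0.2,8.2],"yaw":0}]'
```

```text
time_s: 16.2
tcp_pos: [0.5148, 0.2321, 0.2817]
ee_rot: [[-0.067, -0.998, -0.002], [-0.998, 0.067, -0.001], [0.001, 0.002, -1.0]]
wrist_force: [-5.5, -2.1, -3.8]
gripper_width: 0.124
```

```bash
python3 -m inch '[{"hand":1,"slide":[0.3,0,0.5],"yaw":0},{"hand":1,"slide":[0.65,0,1.0],"yaw":0},{"hand":1,"slide":[1.0,-0.05,1.5],"yaw":0},{"hand":1,"slide":[1.0,-0.05,1.5],"yaw":0},{"hand":1,"slide":[1.0,-0.05,1.5],"yaw":0},{"hand":1,"slide":[1.0,-0.05,1.5],"yaw":0}]'
python3 - <<'E'
from h import *
s=capture("side");t=capture("top");print(sense()['tcp_pos'],sense()['wrist_force'])
cv2.imwrite("pics/side9.png",s);cv2.imwrite("pics/top9.png",t)
cr=lambda im,x,y,w,h,k:cv2.resize(im[y:y+h,x:x+w],(w*k,h*k),interpolation=cv2.INTER_CUBIC)
cv2.imwrite("pics/z9.png",np.hstack([cr(t,165,150,130,130,3),cr(s,210,85,130,130,3)]))
E
```

```text
time_s: 16.95
tcp_pos: [0.5242, 0.2314, 0.296]
ee_rot: [[-0.067, -0.998, -0.004], [-0.998, 0.067, -0.002], [0.003, 0.004, -1.0]]
wrist_force: [-7.0, -2.7, -2.8]
gripper_width: 0.126
[0.52415746 0.23139998 0.29598256] [-6.21011719 -1.70168706 -3.91619797]
```

View pics/z9.png

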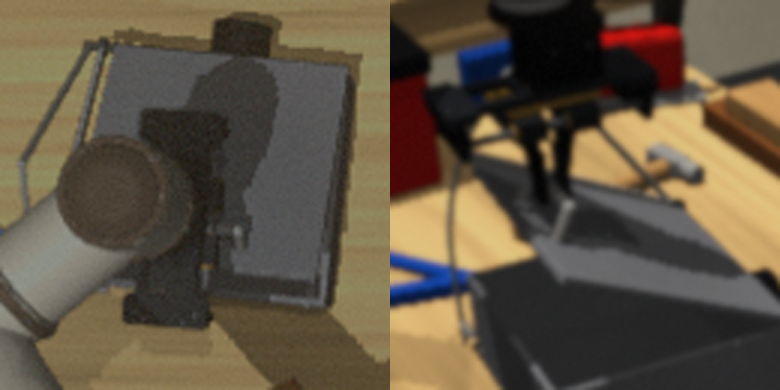

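Run:
```python
from h import *
print(tri((272.3,242.7),(268.3,176.7)))
hm=np.array([.7015,.219]);bx=np.array([.9977,-.068]);by=np.array([.068,.9977])
for th in(.44,.484,.53):
    for u,v in((.244,.005),(.244,-.005)):
        a=-u*np.cos(th)+v*np.sin(th);z=.105+u*np.sin(th)+v*np.cos(th)
        for w in(-.12,.12):
            P=np.r_[hm+bx*a+by*w,z];print(th,v,w,P.round(3),((proj("top",P)-[165,150])*3).round(),((proj("side",P)-[210,85])*3+[390,0]).round())
    T=np.r_[hm+bx*-.245*np.cos(th)+by*.132,.105+.245*np.sin(th)];print("tip",T.round(3),proj("top",T).round(1),proj("side",T).round(1))
print(tri((178.3,233.3),(234,135))[0])
```

```text
(array([0.4763847 , 0.11012655, 0.22093712]), np.float64(0.0006373531275926498))
0.44 0.005 -0.12 [0.475 0.114 0.213] [318. 280.] [563. 281.]
0.44 0.005 0.12 [0.492 0.354 0.213] [ 67. 259.] [466. 168.]
0.44 -0.005 -0.12 [0.471 0.114 0.204] [319. 285.] [559. 292.]
0.44 -0.005 0.12 [0.487 0.354 0.204] [ 69. 264.] [463. 177.]
tip [0.489 0.366 0.209] [183.5 237.3] [233.  140.8]
0.484 0.005 -0.12 [0.48  0.114 0.223] [318. 274.] [567. 270.]
0.484 0.005 0.12 [0.497 0.353 0.223] [ 65. 254.] [469. 157.]
0.484 -0.005 -0.12 [0.476 0.114 0.214] [318. 280.] [563. 280.]
0.484 -0.005 0.12 [0.492 0.354 0.214] [ 67. 259.] [466. 167.]
tip [0.494 0.365 0.219] [182.8 235.4] [234.1 137.3]
0.53 0.005 -0.12 [0.486 0.113 0.233] [317. 268.] [572. 258.]
0.53 0.005 0.12 [0.502 0.353 0.233] [ 63. 247.] [473. 147.]
0.53 -0.005 -0.12 [0.481 0.114 0.224] [318. 274.] [568. 268.]
0.53 -0.005 0.12 [0.497 0.353 0.224] [ 65. 253.] [470. 156.]
tip [0.5   0.365 0.229] [182.1 233.3] [235.4 133.8]
[0.4997353  0.37852964 0.21959091]
```

Cover corner triangulates to about 0.47 rad and the index to about 0.49. I'll make a small trim, hold, then a final check.

```bash
python3 -m inch '[{"hand":1,"slide":[0.15,0,0.25],"yaw":0},{"hand":1,"slide":[0.15,0,0.25],"yaw":0},{"hand":1,"slide":[0.15,0,0.25],"yaw":0},{"hand":1,"slide":[0.15,0,0.25],"yaw":0},{"hand":1,"slide":[0.15,0,0.25],"yaw":0},{"hand":1,"slide":[0.15,0,0.25],"yaw":0},{"hand":1,"slide":[0.15,0,0.25],"yaw":0},{"hand":1,"slide":[0.15,0,0.25],"yaw":0}]'
python3 - <<'E'
from h import *
s=capture("side");t=capture("top");print(sense()['tcp_pos'],sense()['wrist_force'])
cr=lambda im,x,y,w,h,k:cv2.resize(im[y:y+h,x:x+w],(w*k,h*k),interpolation=cv2.INTER_CUBIC)
cv2.imwrite("pics/z10.png",np.hstack([cr(s,215,105,100,100,4),cr(s,320,210,100,100,4)]))
E
```

```text
time_s: 18.05
tcp_pos: [0.5258, 0.2313, 0.2984]
ee_rot: [[-0.067, -0.998, -0.003], [-0.998, 0.067, -0.003], [0.003, 0.003, -1.0]]
wrist_force: [-5.3, -3.0, -3.7]
gripper_width: 0.129
[0.52584016 0.23127302 0.29843522] [-5.4239271  -3.13585286 -3.38367026]
```

View pics/z10.png

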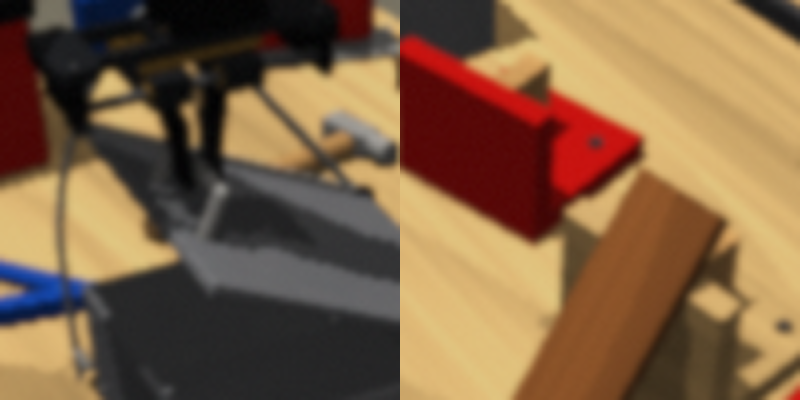

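The cover's far edge (left corner near pixel 236,136) now covers the index arm line (button at 234,135), and the board is still leaning. Handing in.

```bash
python3 -c "from station import *; finish_job()"
```

```text
the job is handed in; nothing more can be done
```

I finished both steps and handed the job in at about 18 s, with the gripper still holding the cover. No verdict is reported, so what follows rests on my own measurements.

- **Board:** I gripped the smaller board by one end and lowered it onto the bracket's top edge, so it pivoted in the grip until its lower end met the bench. Then I let it go. It leans at roughly 42° from vertical by the geometry. Its centre is about 32 mm in front of the bracket face and 3 mm off its middle. It was still standing in the last picture.
- **Cover:** I lifted it by its handle to about 0.48 rad, against about 0.49 rad measured for the index arm. In the last side view the cover's far edge covers the arm. My estimates of the two angles scattered by about 0.02 rad, inside the 0.07 allowed. The handle was firmly held, with the opening reading 11 mm on the 12 mm bar.
- **Force:** The wrist read about 7 N while holding. It was mostly sideways rather than the 4 to 6.5 N lift I expected, so the arm is straining slightly along x.
- **Other things:** I did not touch the index arm or the other things on the bench. The tape and offcut looked unmoved after the board was placed. I did not re-measure the index arm, square, glue, jar or muffs at the end.

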